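# Make up two sampling kits from the stock

## Task

Make up the two kits from the stock on the desk: the blue case gets the white sample jar in its large pocket and the blue-capped vial in its small pocket; the yellow case gets the amber dropper bottle in its large pocket and the red-capped vial in its small pocket. Stand each thing upright on the floor of its pocket. The black-capped and the white-capped vial are not wanted: leave them standing where they are.

Things in the scene. Friction and masses are not known exactly. Their poses are not given: they have to be found in the camera images.
- jar: White plastic sample jar with a white screw lid, 54 mm across, 66 mm tall, about 110 g, upright in the stock on the desk. Origin: centre of its underside; z up. Goes to the blue case's large pocket.
- dropper: Amber dropper bottle with a black cap, body 37 mm across up to about 45 mm height, narrowing to the cap above, 81 mm tall, about 55 g, upright in the stock on the desk. Origin: centre of its underside; z up. Goes to the yellow case's large pocket.
- red_vial: Sample vial: clear body with a red screw cap, 25 mm across, 55 mm tall, about 18 g, stands upright in the stock on the desk. Origin: centre of its underside; z up. Goes to the yellow case's small pocket.
- blue_vial: Sample vial: clear body with a blue screw cap, 27 mm across, 51 mm tall, about 18 g, stands upright in the stock on the desk. Origin: centre of its underside; z up. Goes to the blue case's small pocket.
- black_vial: Sample vial: clear body with a black screw cap, 25 mm across, 51 mm tall, about 18 g, stands upright in the stock on the desk. Origin: centre of its underside; z up. Not wanted: leave it standing.
- white_vial: Sample vial: clear body with a white screw cap, 27 mm across, 49 mm tall, about 18 g, stands upright in the stock on the desk. Origin: centre of its underside; z up. Not wanted: leave it standing.
- blue_case: Blue open kit case, fixed to the desk, 98 (x) x 158 (y) mm, rim 18 mm high, with a grey insert, top at 16 mm. Two round pockets, 9 mm deep, floors 7 mm above the desk: large, 76 mm across, centre x = 0, y = +28 mm; small, 46 mm across, centre x = 0, y = -45 mm, in the case's frame. Origin: centre of its underside; z up, y along its length. Takes the jar and the blue-capped vial.
- yellow_case: Yellow open kit case, fixed to the desk, 98 (x) x 158 (y) mm, rim 18 mm high, with a grey insert, top at 16 mm. Two round pockets, 9 mm deep, floors 7 mm above the desk: large, 60 mm across, centre x = 0, y = +28 mm; small, 46 mm across, centre x = 0, y = -45 mm, in the case's frame. Origin: centre of its underside; z up, y along its length. Takes the dropper bottle and the red-capped vial.
Not all that is in view belongs to the job. Leave any green look-alike of the jar alone.

How it is judged:
By the outcome, as a careful person would: the job done as asked, in the order asked, and still so for the second after the job is handed in, with the robot touching nothing.
It also fails if it takes over 109 s, if anything falls off the work surface, if the arm or the gripper's body presses on something with over 40 N, if the wrist force passes 120 N, or if a joint passes its speed limit or range.

## Robot

A 6-joint arm with a two-finger parallel gripper is mounted at the origin on the work surface; the furniture and walls round the work are solid. World frame = base frame: x ahead of the robot, y to its left, z up, the work surface at z = 0. Lengths are in mm, angles in degrees, forces in N, time in s.
With the tool pointing down it reaches from about 225 to 875 mm from the base axis. Payload 3.4 kg.
Tool frame: the origin (TCP) lies between the finger pads; the fingertips stand 19 mm ahead of it and the grasp point (between the pads) is the TCP; z points along the fingers, y is the line along which they close (so a half turn about z gives the same grasp; the last joint's range is limited). The gripper opens to 85 mm and grips with 20 to 120 N. Pads are 22 mm wide; open, the fingers measure 114 mm over their backs; the gripper's body (76 mm by 85 mm) begins 54 mm behind the grasp point. The pads swing forward as they close: fully open they stand 13 mm farther back than shut.
Start: joints at [56.837, 15.808, 86.224, -0, 77.962, -6.933], TCP at [254.156, 515.815, 250.328] pointing down, gripper open.
Joint ranges: [-165.64, 165.64], [-43.16, 119.46], [12.63, 154.43], [-67.54, 247.53], [6.08, 155.33], [-154.97, 154.97]. Speed limits (degrees/s): [147.25, 147.25, 180, 180, 180, 180].

## Interface

Orientations are given as a 3x3 rotation matrix whose columns are the frame's x, y, z axes.
In Python, from bench import ctrl, viewer gives the robot as it stands. The module is installed in compiled form; this text tells all that it offers.
- The arm moves only by the tool carry_out, never from a script. Its argument "commands" is one flat list of numbers, 7 for each row, row after row: the opening, from -1 (shut) to 1 (fully open), then the shift along the world's x, y, z in units of 40 mm (1.0 is 40 mm), then the turn, a rotation vector about the world's x, y, z in rad. A call has 1 to 12 rows; each row shifts and turns the commanded pose from where the row before left it; what a row does not reach is not made up. A row lasts 1/12 s, in which the tool goes at most 41.7 mm and 7.16 degrees, less where a joint would pass 70% of its speed; a pose out of reach is approached as far as the arm can. A call is refused whole if a number of a shift passes 1 or a number of a turn 0.125, either way. A call with a gripper value outside its range is refused whole. The fingers move at their own pace and stop on an object; the grip force is fixed at half the most. Time passes only in rows, so rows that do not move let the fingers close. It gives the time, the measured TCP pose, the force, the opening and the grip force at its end, in the units of the state.
- ctrl.state(): the state, without advancing time (a new reading comes with each control period).
- viewer.capture(name): name is "side" or "top" or "wrist"; returns the picture (480x640x3 uint8, blue, green, red); there is no depth.
- viewer.get_calibration(name): a dict with "intrinsics" (3x3 intrinsics, pixels), "R" (3x3) and "t" (3): a world point X has camera coordinates R X + t; the wrist camera has in their place "hand_eye" (4x4, takes a point from camera to tool coordinates, whose origin is the TCP and whose axes are the flange's). Camera axes: x right, y down, z forward; pixel columns grow to the right and rows downward; lengths in mm; the calibration is good to about 2 mm. A picture is of the moment at which its call begins: read the wrist's pose just before it. get_calibration takes no time and is no camera call.
- ctrl.finish_job(): hands the job in; it is judged then, once.
The state is a dict: "time": time; "joint_pos": joint angles; "joint_velocities": joint speeds; "joint_torque": joint torques, N m; "position": TCP position; "tool_rot": TCP orientation; "force": force on the tool from outside, world axes, zero at the start; "torque": the same for the moment, N m; "finger_gap": opening from 0.0 (shut) to 1.0 (fully open); "grasp_force": force on a finger pad.
Only numpy, scipy, OpenCV 4.12 (cv2) and the standard library are available. Lean on these libraries where they do the work, as an engineer would, in place of code of your own. Each camera call takes 0.05 s, during which the arm holds its last target. There are 200 camera calls.

## Working session

There is one attempt and no reset: what is moved stays moved. The work goes in short steps, Python scripts to look and compute and a tool call to move; the robot and the scene stay as the last step left them, time stands still between calls to the robot, and variables do not carry over. Pictures are saved under pics/ and viewed, at most 14 in all, crops included, and the job is handed in when it is done.

Besides the shell and the picture viewer there is one more tool, called after "Request:" by a JSON object that holds its "op" and its "data". carry_out: Moves the arm, as the interface text tells. Its arguments: {"type":"object","properties":{"commands":{"type":"array","items":{"type":"number"}}},"required":["commands"]}

```bash
mkdir -p pics
python3 - <<'E'
from bench import ctrl, viewer
import cv2
for n in ("top","side"):
    cv2.imwrite(f"pics/{n}0.png",viewer.capture(n))
    c=viewer.get_calibration(n); print(n,{k:v for k,v in c.items()})
s=ctrl.state();print(s['time'],s['position'],s['tool_rot'],s['finger_gap'])
print(viewer.get_calibration("wrist"))
E
```

```text
top {'intrinsics': array([[454.72080956,   0.        , 323.81580244],
       [  0.        , 454.72080956, 247.45989889],
       [  0.        ,   0.        ,   1.        ]]), 'R': array([[ 0.00898325, -0.99991894, -0.00902323],
       [-0.98554961, -0.00732704, -0.1692285 ],
       [ 0.16914867,  0.01041306, -0.98553554]]), 't': array([ 66.59526227, 492.90667812, 808.67935833])}
side {'intrinsics': array([[614.12275599,   0.        , 320.85541819],
       [  0.        , 614.12275599, 244.8334655 ],
       [  0.        ,   0.        ,   1.        ]]), 'R': array([[-0.99767555,  0.06799955, -0.00442245],
       [ 0.06164042,  0.87289858, -0.48399227],
       [-0.0290509 , -0.48313986, -0.8750611 ]]), 't': array([ 489.10053219,  -49.67915705, 1036.05067126])}
0.1 [253.90593313 515.40776779 249.49617394] [[-8.97000418e-01  4.42028660e-01 -9.56113276e-04]
 [ 4.42029636e-01  8.96999310e-01 -1.42807558e-03]
 [ 2.26382614e-04 -1.70361479e-03 -9.99998523e-01]] 0.9999289355937019
{'intrinsics': array([[331.2585703 ,   0.        , 319.6008782 ],
       [  0.        , 331.2585703 , 239.72458671],
       [  0.        ,   0.        ,   1.        ]]), 'hand_eye': array([[ 6.39249650e-05, -9.66173898e-01, -2.57891439e-01,
         6.53091120e+01],
       [ 9.99999939e-01, -2.66603669e-05,  3.47756839e-04,
        -1.43385046e+00],
       [-3.42869061e-04, -2.57891446e-01,  9.66173838e-01,
        -1.23343716e+02],
       [ 0.00000000e+00,  0.00000000e+00,  0.00000000e+00,
         1.00000000e+00]])}
```

View pics/top0.png

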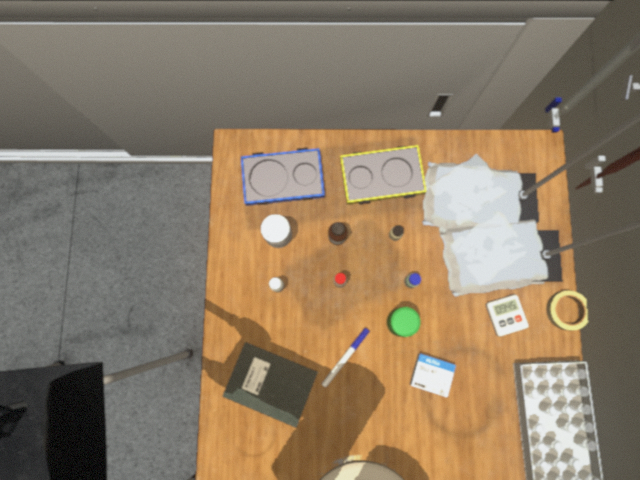

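View pics/side0.png

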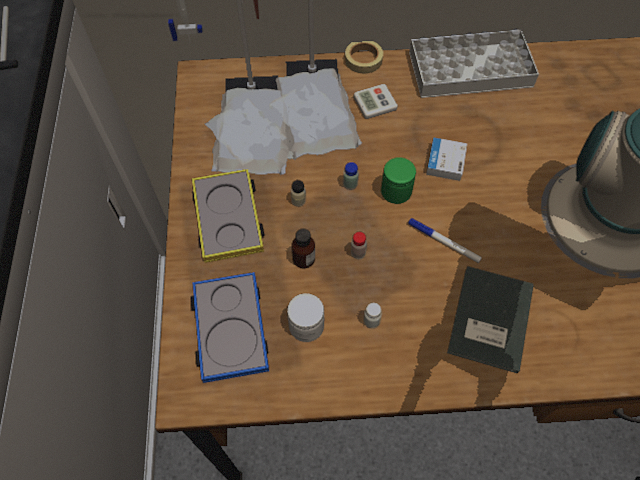

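The top view shows the following (top-view pixels): jar (275,230), dropper (338,233), red vial (341,279), blue vial (414,280). Distractors are the black vial (397,232), white vial (276,284) and green jar (405,321). Blue case pockets are large (268,179) and small (305,174). Yellow case pockets are small (360,177) and large (396,171).

Look-alikes: for the jar, the white lid at (275,230), the green one at (405,321) and the white vial cap at (276,284). For the dropper, the black vial at (397,232). For the blue vial, the marker's blue end at (362,335). I'll check these in close crops of both views.

Run:
```python
import cv2
a=cv2.imread("pics/top0.png")[140:300,235:445]; cv2.imwrite("pics/topc.png",cv2.resize(a,None,fx=3.75,fy=3.75,interpolation=cv2.INTER_CUBIC))
a=cv2.imread("pics/side0.png")[150:390,180:430]; cv2.imwrite("pics/sidec.png",cv2.resize(a,None,fx=2.5,fy=2.5,interpolation=cv2.INTER_CUBIC))
```

```text
(no output)
```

View pics/topc.png

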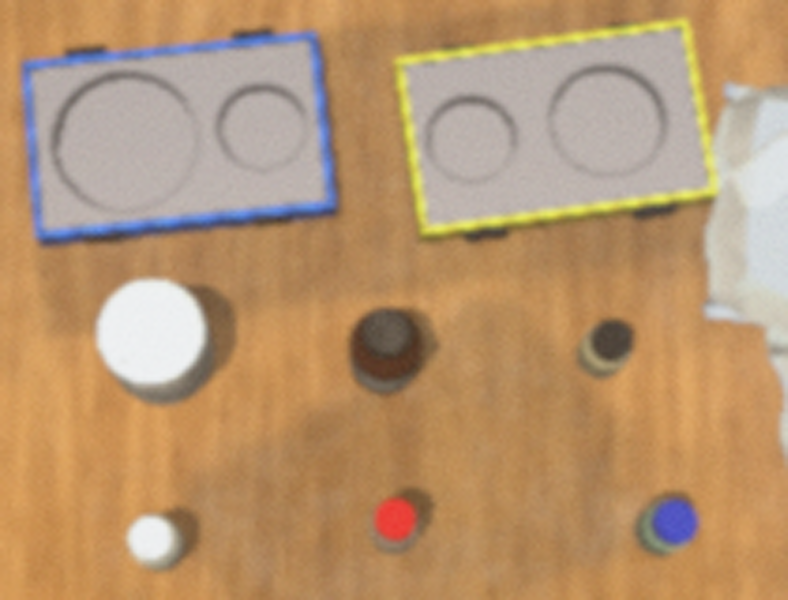

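View pics/sidec.png

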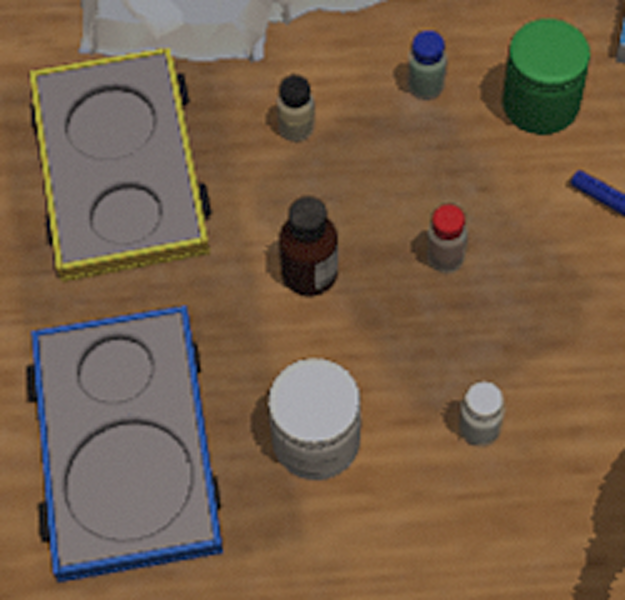

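The crops agree with the list. Jar lid is at crop-top (152,331) / crop-side (315,400), and the red, blue and dropper caps are clear in both views. Next I triangulate these points.

```bash
cat > h.py <<'E'
import numpy as np, cv2
from bench import ctrl, viewer
def P(n):
    c=viewer.get_calibration(n); return c['intrinsics']@np.c_[c['R'],c['t']]
def tri(a,b):
    X=cv2.triangulatePoints(P('top'),P('side'),np.float64(a),np.float64(b)).ravel(); return X[:3]/X[3]
def onplane(n,uv,z):
    p=P(n); H=np.c_[p[:,0],p[:,1],p[:,2]*z+p[:,3]]; q=np.linalg.solve(H,[*uv,1]); return q[:2]/q[2]
E
python3 - <<'E'
from h import *
d=dict(jar=(152,331,315,400,66),drop=(390,331,309,210,81),red=(396,519,449,218,55),blue=(676,521,429,43,51),black=(612,340,295,88,51),white=(154,539,484,398,49),
BL=(126,142,128,481,16),BS=(262,128,116,370,16),YS=(471,139,126,214,16),YL=(607,121,110,122,16))
np.set_printoptions(precision=1,suppress=True)
R={}
for k,(a,b,c,e,z) in d.items():
    A=(235+a/3.75,140+b/3.75);B=(180+c/2.5,150+e/2.5)
    R[k]=(onplane('top',A,z)+onplane('side',B,z))/2
    print(k,tri(A,B),onplane('top',A,z),onplane('side',B,z),R[k])
for l,s in(('BL','BS'),('YL','YS')):
    v=R[l]-R[s]; print(np.linalg.norm(v),np.degrees(np.arctan2(-v[0],v[1])))
E
```

```text
jar [523.4 160.6  58.8] [523.3 159.2] [522.6 164.1] [522.9 161.7]
drop [520.   43.8  77.3] [520.9  43.3] [519.2  46.4] [520.   44.8]
red [432.6  39.7  49.3] [433.2  39.4] [432.6  43.3] [432.9  41.3]
blue [432.6 -97.2  46.7] [433.8 -97.1] [432.2 -93.6] [433.  -95.4]
black [523.8 -68.1  45.2] [523.6 -67.6] [523.2 -63.8] [523.4 -65.7]
white [422.9 158.8  40.6] [423.1 157.5] [423.4 162.5] [423.2 160. ]
BL [638.3 183.4   6.8] [636.2 181.8] [636.5 187. ] [636.4 184.4]
BS [645.7 110.7   8.7] [644.3 109.9] [644.1 114.3] [644.2 112.1]
YS [639.8  -0.7   9.5] [638.9  -0.7] [638.3   3.5] [638.6   1.4]
YL [650.6 -73.3  10.1] [649.3 -72.6] [649.3 -69.1] [649.3 -70.9]
72.72060202636874 6.21097991109405
73.01828460221435 -171.5881661705776
```

Request:
{"op": "carry_out", "data": {"commands": [0.8,0.5,-0.65,-0.1,0,0,-0.082,0.8,0.5,-0.65,-0.1,0,0,-0.082,0.8,0.5,-0.65,-0.1,0,0,-0.082,0.8,0.5,-0.65,-0.1,0,0,-0.082,0.8,0.5,-0.65,-0.1,0,0,-0.082,0.8,0.5,-0.65,-0.1,0,0,-0.082,0.8,0.5,-0.65,-0.1,0,0,-0.082,0.8,0.5,-0.65,-0.1,0,0,-0.082,0.8,0.5,-0.65,-0.1,0,0,-0.082,0.8,0.5,-0.65,-0.1,0,0,-0.082,0.8,0.5,-0.65,-0.1,0,0,-0.082,0.8,0.5,-0.65,-0.1,0,0,-0.082]}}

```text
time: 1.1
position: [494.6, 202.3, 201.8]
tool_rot: [[-0.124, 0.992, -0.001], [0.992, 0.124, -0.0], [0.0, -0.001, -1.0]]
force: [0.5, 0.8, 0.1]
finger_gap: 0.899
grasp_force: 0.0
```

Request:
{"op": "carry_out", "data": {"commands": [0.7,0.36,-0.52,-0.5,0,0,0,0.7,0.36,-0.52,-0.5,0,0,0,0.7,0,0,0,0,0,0,0.7,0,0,0,0,0,0]}}

```text
time: 1.43
position: [522.4, 161.1, 160.7]
tool_rot: [[-0.126, 0.992, -0.004], [0.992, 0.126, -0.0], [0.0, -0.004, -1.0]]
force: [-0.3, 0.4, -0.1]
finger_gap: 0.85
grasp_force: 0.0
```

```bash
cat >> h.py <<'E'
def wristP():
    s=ctrl.state(); c=viewer.get_calibration('wrist'); T=np.eye(4);T[:3,:3]=s['tool_rot'];T[:3,3]=s['position']
    return c['intrinsics']@np.linalg.inv(T@c['hand_eye'])[:3]
def prj(p,X):
    q=p@np.r_[X,1]; return q[:2]/q[2]
def show(n,X,name):
    p=wristP() if n=='wrist' else P(n); im=viewer.capture(n)
    for x in X:
        u=prj(p,x); cv2.drawMarker(im,tuple(int(round(v)) for v in u),(255,0,255),cv2.MARKER_CROSS,12,1)
    cv2.imwrite(f'pics/{name}.png',im)
def st():
    s=ctrl.state(); r=s['tool_rot']; print(round(s['time'],2),np.round(s['position'],1),'yaw',np.round(np.degrees(np.arctan2(r[1,1],r[0,1])),1),np.round(r[:,2],3),'gap',round(s['finger_gap'],3),'gf',round(s['grasp_force'],1),'F',np.round(s['force'],1))
E
python3 - <<'E'
from h import *
st(); show('wrist',[(523,161.7,66),(520,44.8,81),(636.4,184.4,16),(644.2,112.1,16),(638.6,1.4,16),(649.3,-70.9,16),(423.2,160,49)],'w1')
E
```

```text
1.43 [522.4 161.1 160.7] yaw 7.2 [-0.004 -0.    -1.   ] gap 0.85 gf 0.0 F [-0.3  0.4 -0.1]
```

View pics/w1.png

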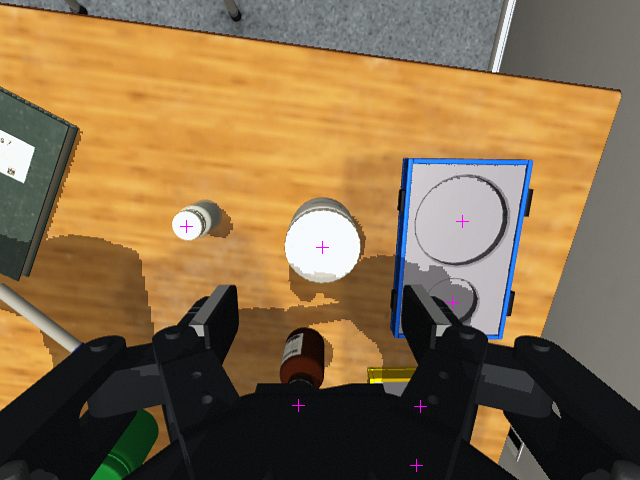

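The predicted crosses land on the jar lid (322,247), the white vial cap (186,226) and the blue pockets (462,221) and (453,302). So the averaged positions hold, and I'll grasp the jar.

Request:
{"op": "carry_out", "data": {"commands": [0.7,0.01,0.01,-0.515,0,0,0,0.7,0,0,-0.515,0,0,0,0.7,0,0,-0.515,0,0,0,0.7,0,0,-0.515,0,0,0,0.7,0,0,-0.515,0,0,0,0.7,0,0,-0.515,0,0,0,-1,0,0,0,0,0,0,-1,0,0,0,0,0,0,-1,0,0,0,0,0,0,-1,0,0,0,0,0,0,-1,0,0,0,0,0,0,-1,0,0,0,0,0,0]}}

```text
time: 2.48
position: [524.0, 162.8, 39.7]
tool_rot: [[-0.129, 0.992, 0.002], [0.992, 0.129, 0.0], [0.0, 0.002, -1.0]]
force: [0.2, -0.1, -1.9]
finger_gap: 0.599
grasp_force: 62.3
```

Request:
{"op": "carry_out", "data": {"commands": [-1,0,0,0,0,0,0,-1,0,0,0,0,0,0,-1,0,0,0,0,0,0]}}

```text
time: 2.73
position: [523.5, 162.5, 38.9]
tool_rot: [[-0.129, 0.992, 0.0], [0.992, 0.129, 0.0], [-0.0, 0.0, -1.0]]
force: [-0.3, 0.7, -1.1]
finger_gap: 0.598
grasp_force: 62.4
```

Request:
{"op": "carry_out", "data": {"commands": [-1,0,0,0.4,0,0,0,-1,0,0,0.4,0,0,0,-1,0,0,0.4,0,0,0,-1,0,0,0.4,0,0,0,-1,0.47,0.093,0,0,0,0,-1,0.47,0.093,0,0,0,0,-1,0.47,0.093,0,0,0,0,-1,0.47,0.093,0,0,0,0,-1,0.47,0.093,0,0,0,0,-1,0.47,0.093,0,0,0,0,-1,0,0,0,0,0,0,-1,0,0,0,0,0,0]}}

```text
time: 3.73
position: [636.6, 184.9, 102.1]
tool_rot: [[-0.128, 0.992, -0.001], [0.992, 0.128, -0.0], [-0.0, -0.001, -1.0]]
force: [-0.4, -0.1, -1.1]
finger_gap: 0.598
grasp_force: 62.9
```

Run:
```python
from h import *
st(); show('wrist',[(636.4,184.4,16),(644.2,112.1,16)],'w2')
```

```text
3.73 [636.6 184.9 102.1] yaw 7.4 [-0.001 -0.    -1.   ] gap 0.598 gf 62.9 F [-0.4 -0.1 -1.1]
```

View pics/w2.png

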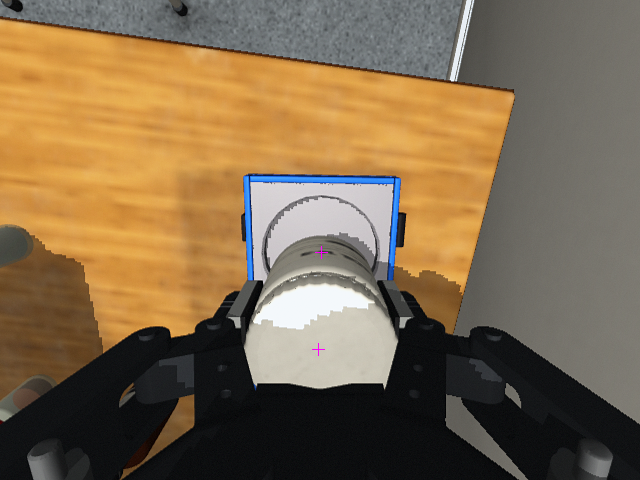

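The jar is held upright and centred sideways over the large pocket (cross at (321,253)). I'll lower it.

Request:
{"op": "carry_out", "data": {"commands": [-1,0,0,-0.25,0,0,0,-1,0,0,-0.25,0,0,0,-1,0,0,-0.25,0,0,0,-1,0,0,-0.25,0,0,0,-1,0,0,-0.25,0,0,0,-1,0,0,-0.06,0,0,0,-1,0,0,-0.06,0,0,0,-1,0,0,-0.04,0,0,0,-1,0,0,0,0,0,0]}}

```text
time: 4.53
position: [636.4, 184.9, 46.4]
tool_rot: [[-0.129, 0.992, 0.0], [0.992, 0.129, 0.0], [-0.0, 0.0, -1.0]]
force: [-0.3, 0.8, -1.6]
finger_gap: 0.599
grasp_force: 63.0
```

Request:
{"op": "carry_out", "data": {"commands": [-1,0,0,-0.02,0,0,0,-1,0,0,0,0,0,0,0.6,0,0,0,0,0,0,0.6,0,0,0,0,0,0,0.6,0,0,0,0,0,0,0.6,0,0,0,0,0,0,0.6,0,0,0.25,0,0,0,0.6,0,0,0.4,0,0,0,0.6,0,0,0.6,0,0,0,0.6,0,0,0.6,0,0,0,0.6,0,0,0.4,0,0,0,0.6,0,0,0,0,0,0]}}

```text
time: 5.53
position: [638.9, 185.5, 140.8]
tool_rot: [[-0.129, 0.992, 0.009], [0.992, 0.129, 0.002], [0.0, 0.009, -1.0]]
force: [0.7, -0.1, -0.1]
finger_gap: 0.803
grasp_force: 0.0
```

Request:
{"op": "carry_out", "data": {"commands": [0.0,-0.509,-0.7,0,0,0,0,0.0,-0.509,-0.7,0,0,0,0,0.0,-0.509,-0.7,0,0,0,0,0.0,-0.509,-0.7,0,0,0,0,0.0,-0.509,-0.7,0,0,0,0,0.0,-0.509,-0.7,0,0,0,0,0.0,-0.509,-0.7,0,0,0,0,0.0,-0.509,-0.7,0,0,0,0,0.0,-0.509,-0.7,0,0,0,0,0.0,-0.509,-0.7,0,0,0,0,0.0,0,0,0,0,0,0,0.0,0,0,0,0,0,0]}}

```text
time: 6.53
position: [431.4, -96.0, 135.4]
tool_rot: [[-0.125, 0.992, -0.0], [0.992, 0.125, 0.0], [0.0, -0.0, -1.0]]
force: [0.1, -1.0, 0.1]
finger_gap: 0.502
grasp_force: 0.0
```

Run:
```python
from h import *
st(); print(tri((405,321),(398,170)),onplane('top',(405,321),60),onplane('side',(398,170),60))
show('wrist',[(433,-95.4,51),(432.9,41.3,55),(523.4,-65.7,51),(649.3,-70.9,16),(636.4,184.4,73)],'w3')
```

```text
6.53 [431.4 -96.  135.4] yaw 7.2 [-0.  0. -1.] gap 0.502 gf 0.0 F [ 0.1 -1.   0.1]
[357.78021315 -75.08987221  61.28396819] [357.59476552 -75.22052816] [357.63352961 -76.05329202]
```

View pics/w3.png

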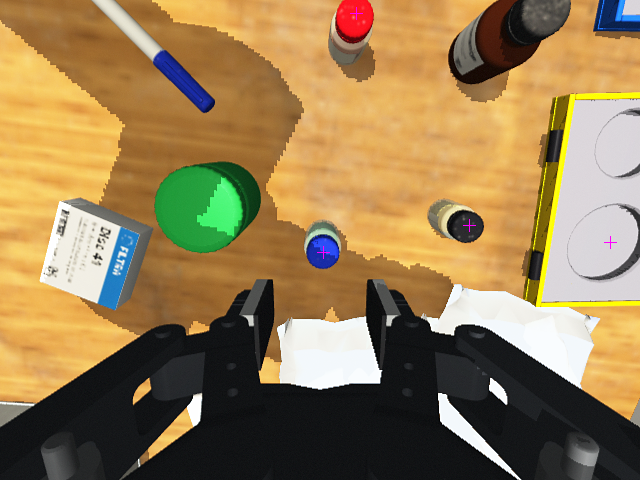

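Crosses match blue cap (323,253), red cap (355,14), black cap (470,226) and the yellow large pocket (610,243). The fingers clear the green jar by about 13 mm, so I'll grasp the blue vial.

Request:
{"op": "carry_out", "data": {"commands": [0.0,0.04,0.01,-0.417,0,0,0,0.0,0,0,-0.417,0,0,0,0.0,0,0,-0.417,0,0,0,0.0,0,0,-0.417,0,0,0,0.0,0,0,-0.417,0,0,0,0.0,0,0,-0.417,0,0,0,0.0,0,0,0,0,0,0,-1,0,0,0,0,0,0,-1,0,0,0,0,0,0,-1,0,0,0,0,0,0,-1,0,0,0,0,0,0,-1,0,0,0,0,0,0]}}

```text
time: 7.58
position: [434.8, -94.8, 36.2]
tool_rot: [[-0.129, 0.992, 0.002], [0.992, 0.129, -0.001], [-0.001, 0.002, -1.0]]
force: [-0.8, 0.5, -1.5]
finger_gap: 0.281
grasp_force: 58.7
```

Request:
{"op": "carry_out", "data": {"commands": [-1,0,0,0,0,0,0,-1,0,0,0,0,0,0]}}

```text
time: 7.75
position: [434.4, -94.8, 35.8]
tool_rot: [[-0.128, 0.992, 0.001], [0.992, 0.128, -0.0], [-0.0, 0.001, -1.0]]
force: [-1.5, -0.8, -0.1]
finger_gap: 0.285
grasp_force: 58.7
```

Request:
{"op": "carry_out", "data": {"commands": [-1,0,0,0.6,0,0,0,-1,0,0,0.6,0,0,0,-1,0,0,0.6,0,0,0,-1,0,0,0.6,0,0,0,-1,0.656,0.646,0,0,0,0,-1,0.656,0.646,0,0,0,0,-1,0.656,0.646,0,0,0,0,-1,0.656,0.646,0,0,0,0,-1,0.656,0.646,0,0,0,0,-1,0.656,0.646,0,0,0,0,-1,0.656,0.646,0,0,0,0,-1,0.656,0.646,0,0,0,0]}}

```text
time: 8.75
position: [644.9, 113.4, 131.3]
tool_rot: [[-0.129, 0.992, -0.0], [0.992, 0.129, -0.0], [-0.0, -0.0, -1.0]]
force: [0.3, -0.0, 0.1]
finger_gap: 0.282
grasp_force: 58.9
```

Request:
{"op": "carry_out", "data": {"commands": [-1,0,0,0,0,0,0,-1,0,0,0,0,0,0]}}

```text
time: 8.92
position: [644.8, 113.3, 130.7]
tool_rot: [[-0.131, 0.991, -0.0], [0.991, 0.131, -0.0], [-0.0, -0.0, -1.0]]
force: [-0.5, -1.3, -0.5]
finger_gap: 0.283
grasp_force: 59.0
```

Run:
```python
from h import *
st(); show('wrist',[(636.4,184.4,73),(644.2,112.1,16)],'w4')
```

```text
8.92 [644.8 113.3 130.7] yaw 7.5 [-0. -0. -1.] gap 0.283 gf 59.0 F [-0.5 -1.3 -0.5]
```

View pics/w4.png

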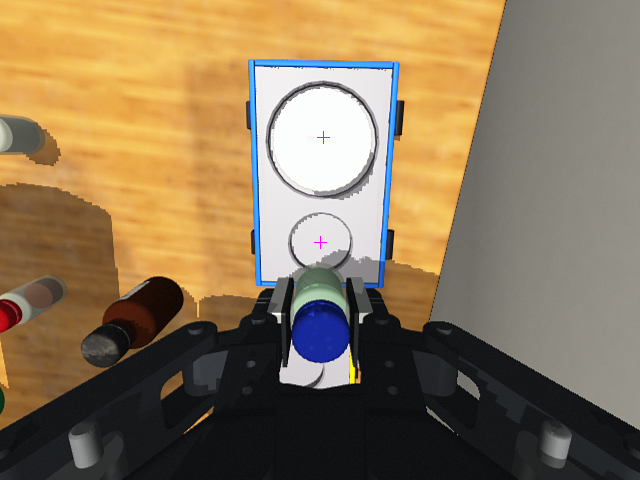

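The jar stands in its pocket (centre (323,138)), and the blue vial is aligned with the small pocket (320,242).

Request:
{"op": "carry_out", "data": {"commands": [-1,0,-0.02,-0.33,0,0,0,-1,0,0,-0.33,0,0,0,-1,0,0,-0.33,0,0,0,-1,0,0,-0.33,0,0,0,-1,0,0,-0.33,0,0,0,-1,0,0,-0.33,0,0,0,-1,0,0,-0.07,0,0,0,-1,0,0,-0.07,0,0,0,-1,0,0,-0.06,0,0,0,-1,0,0,0,0,0,0,-1,0,0,0,0,0,0]}}

```text
time: 9.88
position: [644.3, 111.1, 45.0]
tool_rot: [[-0.128, 0.992, 0.001], [0.992, 0.128, 0.0], [-0.0, 0.001, -1.0]]
force: [-0.5, -0.2, -0.3]
finger_gap: 0.283
grasp_force: 59.0
```

Request:
{"op": "carry_out", "data": {"commands": [-1,0,0,-0.03,0,0,0,-1,0,0,-0.015,0,0,0,-1,0,0,0,0,0,0,-1,0,0,0,0,0,0]}}

```text
time: 10.22
position: [644.2, 111.3, 42.7]
tool_rot: [[-0.129, 0.992, 0.001], [0.992, 0.129, -0.0], [-0.0, 0.001, -1.0]]
force: [-0.5, -0.4, -0.3]
finger_gap: 0.283
grasp_force: 59.1
```

Request:
{"op": "carry_out", "data": {"commands": [0.0,0,0,0,0,0,0,0.0,0,0,0,0,0,0,0.0,0,0,0,0,0,0,0.0,0,0,0,0,0,0,0.0,0,0,0.2,0,0,0,0.0,0,0,0.4,0,0,0,0.0,0,0,0.6,0,0,0,0.0,0,0,0.6,0,0,0,0.0,0,0,0.5,0,0,0,0.3,0,0,0,0,0,0]}}

```text
time: 11.05
position: [647.1, 111.5, 140.0]
tool_rot: [[-0.129, 0.992, 0.01], [0.992, 0.129, 0.001], [-0.001, 0.01, -1.0]]
force: [1.0, -0.4, 1.5]
finger_gap: 0.623
grasp_force: 0.0
```

Request:
{"op": "carry_out", "data": {"commands": [0.3,-0.62,-0.333,0,0,0,0,0.3,-0.62,-0.333,0,0,0,0,0.3,-0.62,-0.333,0,0,0,0,0.3,-0.62,-0.333,0,0,0,0,0.3,-0.62,-0.333,0,0,0,0,0.3,0,0,0,0,0,0,0.3,0,0,0,0,0,0]}}

```text
time: 11.63
position: [518.7, 44.2, 134.4]
tool_rot: [[-0.127, 0.992, -0.001], [0.992, 0.127, 0.0], [0.0, -0.001, -1.0]]
force: [0.6, -0.2, 0.9]
finger_gap: 0.65
grasp_force: 0.0
```

Run:
```python
from h import *
st(); show('wrist',[(520,44.8,81),(644.2,112.1,58),(638.6,1.4,16),(432.9,41.3,55)],'w5')
```

```text
11.63 [518.7  44.2 134.4] yaw 7.3 [-0.001  0.    -1.   ] gap 0.65 gf 0.0 F [ 0.6 -0.2  0.9]
```

View pics/w5.png

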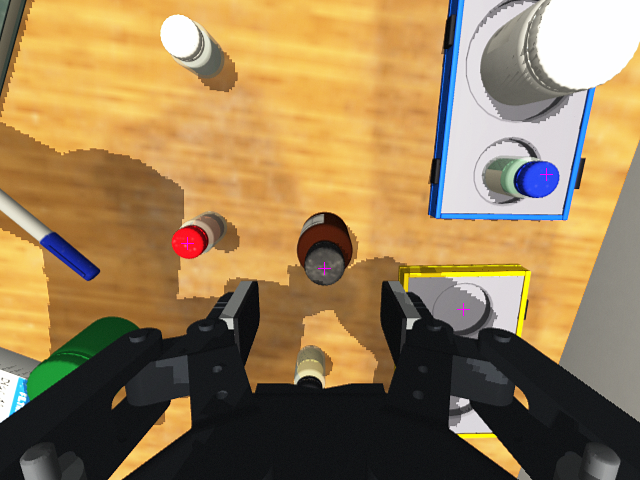

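The blue vial stands in its pocket (cap (538,180)). The dropper cap is centred on its cross (324,268), so I'll grasp the dropper low on its body.

Request:
{"op": "carry_out", "data": {"commands": [0.3,0.03,0.01,-0.431,0,0,0,0.3,0,0,-0.431,0,0,0,0.3,0,0,-0.431,0,0,0,0.3,0,0,-0.431,0,0,0,0.3,0,0,-0.431,0,0,0,0.3,0,0,-0.431,0,0,0,0.3,0,0,0,0,0,0,-1,0,0,0,0,0,0,-1,0,0,0,0,0,0,-1,0,0,0,0,0,0,-1,0,0,0,0,0,0,-1,0,0,0,0,0,0]}}

```text
time: 12.68
position: [521.9, 45.1, 31.8]
tool_rot: [[-0.129, 0.992, 0.002], [0.992, 0.129, -0.0], [-0.0, 0.002, -1.0]]
force: [0.5, -0.2, -0.5]
finger_gap: 0.417
grasp_force: 59.7
```

Request:
{"op": "carry_out", "data": {"commands": [-1,0,0,0,0,0,0,-1,0,0,0,0,0,0]}}

```text
time: 12.85
position: [521.5, 45.0, 31.4]
tool_rot: [[-0.129, 0.992, 0.001], [0.992, 0.129, -0.0], [-0.0, 0.001, -1.0]]
force: [-0.4, 1.3, -0.2]
finger_gap: 0.417
grasp_force: 59.7
```

Request:
{"op": "carry_out", "data": {"commands": [-1,0,0,0.45,0,0,0,-1,0,0,0.45,0,0,0,-1,0,0,0.45,0,0,0,-1,0,0,0.45,0,0,0,-1,0.532,-0.483,0,0,0,0,-1,0.532,-0.483,0,0,0,0,-1,0.532,-0.483,0,0,0,0,-1,0.532,-0.483,0,0,0,0,-1,0.532,-0.483,0,0,0,0,-1,0.532,-0.483,0,0,0,0,-1,0,0,0,0,0,0,-1,0,0,0,0,0,0]}}

```text
time: 13.85
position: [649.7, -72.1, 102.6]
tool_rot: [[-0.127, 0.992, 0.0], [0.992, 0.127, 0.0], [0.0, 0.0, -1.0]]
force: [-0.7, 0.8, -0.7]
finger_gap: 0.412
grasp_force: 59.9
```

Run:
```python
from h import *
st(); show('wrist',[(638.6,1.4,16),(649.3,-70.9,16)],'w6')
```

```text
13.85 [649.7 -72.1 102.6] yaw 7.3 [ 0.  0. -1.] gap 0.412 gf 59.9 F [-0.7  0.8 -0.7]
```

View pics/w6.png

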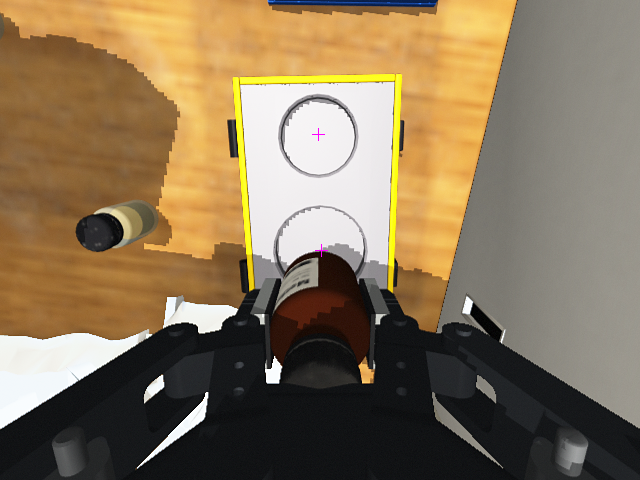

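The dropper is aligned over the large pocket (321,250) and the small pocket (318,134) is empty. I'll lower it.

Request:
{"op": "carry_out", "data": {"commands": [-1,0,0.02,-0.29,0,0,0,-1,0,0,-0.29,0,0,0,-1,0,0,-0.29,0,0,0,-1,0,0,-0.29,0,0,0,-1,0,0,-0.29,0,0,0,-1,0,0,-0.07,0,0,0,-1,0,0,-0.05,0,0,0,-1,0,0,-0.03,0,0,0,-1,0,0,0,0,0,0,-1,0,0,0,0,0,0]}}

```text
time: 14.73
position: [649.4, -70.2, 39.5]
tool_rot: [[-0.129, 0.992, 0.001], [0.992, 0.129, -0.0], [-0.0, 0.001, -1.0]]
force: [1.0, 0.8, 0.0]
finger_gap: 0.414
grasp_force: 59.9
```

Request:
{"op": "carry_out", "data": {"commands": [-1,0,0,-0.025,0,0,0,-1,0,0,0,0,0,0,0.2,0,0,0,0,0,0,0.2,0,0,0,0,0,0,0.2,0,0,0,0,0,0,0.2,0,0,0,0,0,0,0.2,0,0,0.2,0,0,0,0.2,0,0,0.4,0,0,0,0.2,0,0,0.7,0,0,0,0.2,0,0,0.7,0,0,0,0.2,0,0,0.6,0,0,0,0.2,0,0,0,0,0,0]}}

```text
time: 15.73
position: [652.4, -70.8, 148.7]
tool_rot: [[-0.129, 0.992, 0.011], [0.992, 0.129, -0.002], [-0.004, 0.011, -1.0]]
force: [1.0, -1.1, 0.7]
finger_gap: 0.599
grasp_force: 0.0
```

Request:
{"op": "carry_out", "data": {"commands": [0.0,-0.676,0.35,0,0,0,0,0.0,-0.676,0.35,0,0,0,0,0.0,-0.676,0.35,0,0,0,0,0.0,-0.676,0.35,0,0,0,0,0.0,-0.676,0.35,0,0,0,0,0.0,-0.676,0.35,0,0,0,0,0.0,-0.676,0.35,0,0,0,0,0.0,-0.676,0.35,0,0,0,0,0.0,0,0,0,0,0,0,0.0,0,0,0,0,0,0]}}

```text
time: 16.57
position: [431.1, 42.5, 142.3]
tool_rot: [[-0.13, 0.992, 0.0], [0.992, 0.13, -0.0], [-0.0, 0.0, -1.0]]
force: [1.3, -0.5, 0.2]
finger_gap: 0.497
grasp_force: 0.0
```

Run:
```python
from h import *
st(); show('wrist',[(432.9,41.3,55)],'w7')
```

```text
16.57 [431.1  42.5 142.3] yaw 7.5 [ 0. -0. -1.] gap 0.497 gf 0.0 F [ 1.3 -0.5  0.2]
```

View pics/w7.png

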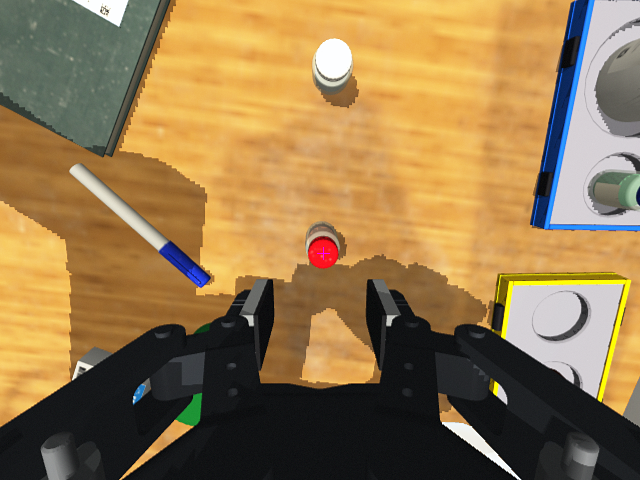

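The red cap is on its cross at (323,252), so I'll grasp it.

Request:
{"op": "carry_out", "data": {"commands": [0.0,0.03,-0.02,-0.438,0,0,0,0.0,0,0,-0.438,0,0,0,0.0,0,0,-0.438,0,0,0,0.0,0,0,-0.438,0,0,0,0.0,0,0,-0.438,0,0,0,0.0,0,0,-0.438,0,0,0,0.0,0,0,0,0,0,0,-1,0,0,0,0,0,0,-1,0,0,0,0,0,0,-1,0,0,0,0,0,0,-1,0,0,0,0,0,0,-1,0,0,0,0,0,0]}}

```text
time: 17.62
position: [434.6, 41.1, 37.7]
tool_rot: [[-0.129, 0.992, 0.002], [0.992, 0.129, -0.0], [-0.0, 0.002, -1.0]]
force: [-0.7, 0.1, -0.2]
finger_gap: 0.261
grasp_force: 58.7
```

Request:
{"op": "carry_out", "data": {"commands": [-1,0,0,0,0,0,0,-1,0,0,0,0,0,0]}}

```text
time: 17.78
position: [434.1, 41.2, 37.3]
tool_rot: [[-0.129, 0.992, 0.001], [0.992, 0.129, -0.0], [-0.0, 0.001, -1.0]]
force: [-0.8, 0.8, 2.4]
finger_gap: 0.263
grasp_force: 59.0
```

Request:
{"op": "carry_out", "data": {"commands": [-1,0,0,0.5,0,0,0,-1,0,0,0.5,0,0,0,-1,0,0,0.5,0,0,0,-1,0,0,0.5,0,0,0,-1,0.73,-0.142,0,0,0,0,-1,0.73,-0.142,0,0,0,0,-1,0.73,-0.142,0,0,0,0,-1,0.73,-0.142,0,0,0,0,-1,0.73,-0.142,0,0,0,0,-1,0.73,-0.142,0,0,0,0,-1,0.73,-0.142,0,0,0,0,-1,0,0,0,0,0,0]}}

```text
time: 18.78
position: [644.6, -0.2, 116.8]
tool_rot: [[-0.128, 0.992, 0.007], [0.992, 0.128, -0.001], [-0.002, 0.007, -1.0]]
force: [1.6, -0.0, 0.0]
finger_gap: 0.264
grasp_force: 58.9
```

Request:
{"op": "carry_out", "data": {"commands": [-1,0,0,0,0,0,0,-1,0,0,0,0,0,0]}}

```text
time: 18.95
position: [637.1, 1.6, 116.3]
tool_rot: [[-0.129, 0.992, -0.002], [0.992, 0.129, 0.0], [0.001, -0.002, -1.0]]
force: [0.6, 0.7, -0.7]
finger_gap: 0.262
grasp_force: 58.9
```

Run:
```python
from h import *
st(); show('wrist',[(638.6,1.4,16)],'w8')
```

```text
18.95 [637.1   1.6 116.3] yaw 7.4 [-0.002  0.    -1.   ] gap 0.262 gf 58.9 F [ 0.6  0.7 -0.7]
```

View pics/w8.png

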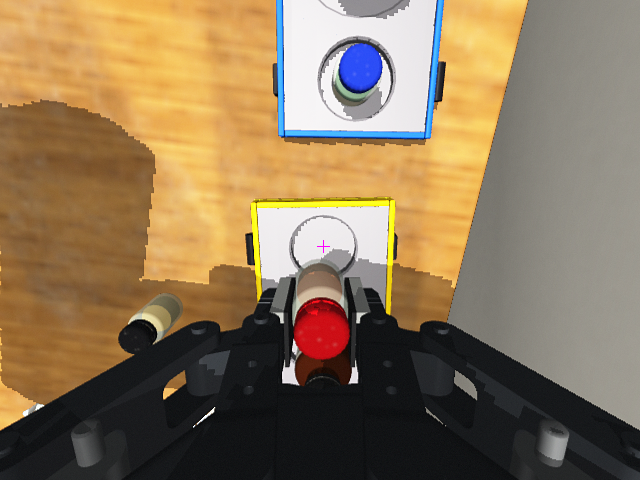

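The red vial is aligned over the small yellow pocket (323,246), so I'll lower it.

Request:
{"op": "carry_out", "data": {"commands": [-1,0,0,-0.33,0,0,0,-1,0,0,-0.33,0,0,0,-1,0,0,-0.33,0,0,0,-1,0,0,-0.33,0,0,0,-1,0,0,-0.33,0,0,0,-1,0,0,-0.08,0,0,0,-1,0,0,-0.05,0,0,0,-1,0,0,-0.03,0,0,0,-1,0,0,0,0,0,0,-1,0,0,0,0,0,0]}}

```text
time: 19.83
position: [638.6, 1.4, 45.4]
tool_rot: [[-0.129, 0.992, 0.002], [0.992, 0.129, -0.0], [-0.0, 0.002, -1.0]]
force: [0.5, 0.4, -0.1]
finger_gap: 0.262
grasp_force: 58.9
```

Request:
{"op": "carry_out", "data": {"commands": [-1,0,0,-0.028,0,0,0,-1,0,0,0,0,0,0,0.0,0,0,0,0,0,0,0.0,0,0,0,0,0,0,0.0,0,0,0,0,0,0,0.0,0,0,0,0,0,0,0.0,0,0,0.2,0,0,0,0.0,0,0,0.4,0,0,0,0.0,0,0,0.7,0,0,0,0.0,0,0,0.7,0,0,0,0.0,0,0,0.7,0,0,0,0.0,0,0,0.5,0,0,0]}}

```text
time: 20.83
position: [639.1, 1.3, 174.7]
tool_rot: [[-0.129, 0.992, 0.004], [0.992, 0.129, -0.0], [-0.001, 0.003, -1.0]]
force: [0.7, 0.4, 0.4]
finger_gap: 0.501
grasp_force: 0.0
```

Request:
{"op": "carry_out", "data": {"commands": [0.0,-0.6,0,0.3,0,0,0,0.0,-0.6,0,0.3,0,0,0,0.0,-0.6,0,0.3,0,0,0,0.0,-0.6,0,0.3,0,0,0,0.0,-0.6,0,0.2,0,0,0,0.0,-0.6,0,0,0,0,0,0.0,-0.6,0,0,0,0,0,0.0,-0.6,0,0,0,0,0,0.0,-0.6,0,0,0,0,0,0.0,-0.6,0,0,0,0,0,0.0,0,0,0,0,0,0,0.0,0,0,0,0,0,0]}}

```text
time: 21.83
position: [397.3, 1.5, 228.1]
tool_rot: [[-0.128, 0.992, 0.002], [0.992, 0.128, -0.0], [-0.0, 0.002, -1.0]]
force: [1.3, 0.2, 1.1]
finger_gap: 0.503
grasp_force: 0.0
```

Run:
```python
from h import *
st(); show('side',[],'s2');show('top',[],'t2')
```

```text
21.83 [397.3   1.5 228.1] yaw 7.4 [ 0.002 -0.    -1.   ] gap 0.503 gf 0.0 F [1.3 0.2 1.1]
```

View pics/s2.png

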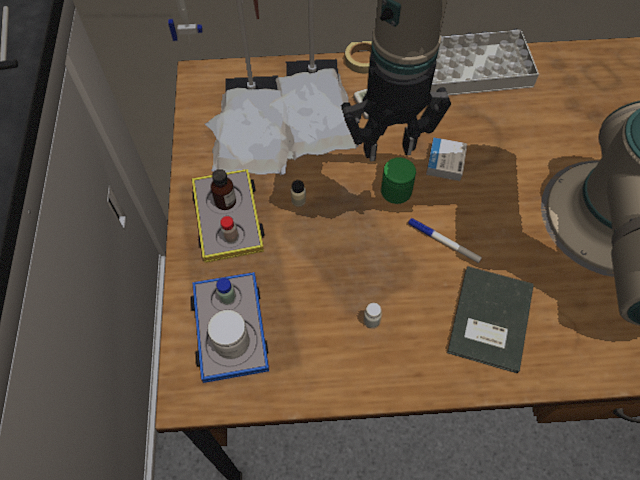

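View pics/t2.png

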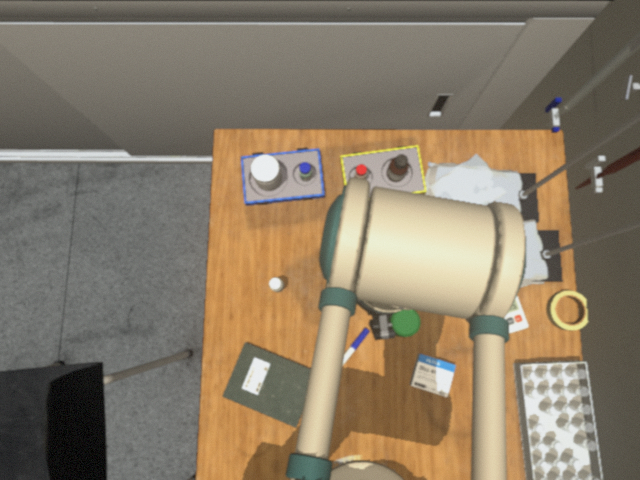

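In the side view, the jar (227,333), blue vial (224,290), red vial (228,228) and dropper (222,190) all stand upright in their pockets. The black vial (298,190), white vial (373,315) and green jar are undisturbed, and the gripper is clear. I'll hand the job in.

```bash
python3 -c "
from bench import ctrl
print(ctrl.finish_job())"
```

```text
the job is handed in; nothing more can be done
None
```

I filled both kits and handed the job in at about 22 s: the jar, blue vial, dropper and red vial stand upright in their pockets, and the black and white vials and the green jar are still where they were.

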